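# Shut and lock the boiler isolating valve

### The job

Shut off the boiler's isolating valve: with closed fingertips push its lever through the quarter turn until it is against its end stop, and lean on it there with about 15 N for a second to seat the ball (never more than 25 N, that would strain the stem). Then let go of it, take the lock pin from its wooden stand and put it through the lever's tail and the bracket under it, right down until its knob rests on the tail, and leave it there. Do not disturb the mug, the soap bottle or the jar.

Things in the scene. Friction and masses are not known exactly. Their poses are not given: they have to be found in the camera images.
- valve: Fixed valve unit: white plinth 160 (x) x 280 (y) x 30 mm with a copper pipe loop (22 mm pipe, axis 65 mm up, running along y) and a brass ball valve. Origin: centre of the plinth's underside; z up; the stem is its z axis. A steel bracket ear, 34 x 34 x 12 mm, top 98 mm up, has a 15 mm through hole 45 mm from the stem at +x; its leg is at x 62 to 68 mm.
- lever (a joint): Angle of the valve lever, rad, anticlockwise seen from above. 0 (open): the grip points along the valve's +y, over the pipe. Shut: grip along the valve's -x, tail above the bracket ear, its edge against the tip of an adjustable stop screw, set anywhere from 1.49 to 1.65 rad, so the stop must be felt; it is stiff. Friction about 0.3 N m (3 N at the grip); it stays where left.
- lever_grip (a point): Point in the lever's grey grip sleeve, 100 mm out from the stem and half-way up the sleeve, on the lever's centre line, 108 mm above the counter. The sleeve spans 55 to 130 mm from the stem, 22 mm wide, 16 mm tall (100 to 116 mm above the counter). Its y axis points outwards along the lever.
- tail_hole (a point): Centre of the mouth of the through slot in the lever's tail, a flat steel plate opposite the grip, 46 mm wide, 34 mm long and 6 mm thick. Slot 15 mm in the radial direction, 23 mm along the arc, centred 45 mm from the stem, mouth (tail top) 110 mm above the counter. The stem nut's top is 115 mm above the counter.
- lock_hole (a point): Centre of the mouth of the bracket ear's hole (15 mm dia., 12 mm deep, open below), 98 mm above the counter. With the lever against its stop the tail's slot lies over it, wherever the screw is set; the tail's top is 12 mm above this point. The stop screw (8 mm, level, head 12 mm) and its lug stand 23 to 75 mm from here at the valve's +y, up to 112 mm above the counter.
- pin_knob (a point): Centre of the lock pin's black round knob, 26 mm dia. and 50 mm tall. Below the knob is a steel shank of 12 mm dia. and 34 mm long with a tapered tip. z along the pin, up; the knob's underside is 25 mm below this point. Mass about 70 g. At the start it stands upright in the stand. Fully in, this point is 37 mm above lock_hole.
- pin_tip (a point): Lower end of the lock pin's shank, on its axis, 59 mm below the centre of the knob. Fully in, it is 22 mm below lock_hole.
- stand: Wooden stand of the pin, 70 x 70 x 38 mm, fixed to the counter, with a 15 mm upright hole in its middle. Origin: centre of its underside.
- mug: White mug, bystander, 80 mm dia., 95 mm tall, handle at +y. Origin: centre of its underside.
- soap: Green soap bottle, bystander, 60 mm dia., 150 mm tall. Origin: centre of its underside.
- jar: Glass jar with steel cap, bystander, 72 mm dia., 100 mm tall. Origin: centre of its underside.
There are look-alikes about, which are no part of the job. Several things look just like the part that bears pin_knob: the one meant starts farthest from the robot's base. Of the things that look like the stand, take the one that is farthest to the robot's right at the start.

How it is judged:
On the way, in this order (a step that is already met when the one before it is completed fails the run):
1. the lever is near its shut position and stands still against its stop while the fingers lean on it with more than 9 N for 0.4 s (value of joint lever above 1.46 rad and velocity of joint lever below 0.05 rad/s and contact force between the fingers and lever above 9 N), for 0.4 s.
2. the lever is let go, and then the pin is lifted clear of the stand (value of joint lever above 1.46 rad and contact force between the fingers and lever below 0.5 N and z of pin_tip in the frame of stand above 0.04 m), for 0.1 s.
At the end, for the whole second after the job is handed in: The lever is shut (beyond 1.46 rad) and the pin stands at rest through tail and bracket: its tip within 4 mm of the hole's axis and 18 to 26 mm below the hole's mouth, upright within 0.12 rad (value of joint lever above 1.46 rad and horizontal distance between pin_tip and lock_hole below 0.004 m and z of pin_tip in the frame of lock_hole between -0.026 and -0.018 m and angle between pin_tip's own z axis and vertical below 0.12 rad and linear speed of pin below 0.02 m/s); the robot touches nothing.
It fails at once if the fingers push the lever with more than 25 N (contact force between the fingers and lever above 25 N).
It fails at once if the mug is moved more than 20 mm or tipped (distance of mug from where it was at the start of the episode above 0.02 m or angle between mug's own z axis and vertical above 0.3 rad).
It fails at once if the soap is moved more than 20 mm or tipped (distance of soap from where it was at the start of the episode above 0.02 m or angle between soap's own z axis and vertical above 0.3 rad).
It fails at once if the jar is moved more than 20 mm or tipped (distance of jar from where it was at the start of the episode above 0.02 m or angle between jar's own z axis and vertical above 0.3 rad).
It also fails if it takes over 72 s, if anything falls off the work surface, if the arm or the gripper's body presses on something with over 40 N, if the wrist force passes 120 N, or if a joint passes its speed limit or range.

### The arm

A 6-joint arm with a two-finger parallel gripper is mounted at the origin on the work surface. World frame = base frame: x ahead of the robot, y to its left, z up, the work surface at z = 0. Lengths are in m, angles in rad, forces in N, time in s.
With the tool pointing down it reaches from about 0.35 to 0.975 m from the base axis. Payload 4.9 kg.
Tool frame: the origin (TCP) lies on the front face of the gripper's body, between the roots of the fingers; the fingertips stand ctrl.tip_extent ahead of it and the grasp point (between the pads) lies 54 mm ahead of it (ctrl.tip_extent is the distance from the TCP to the fingertips, in m); z points along the fingers, y is the line along which they close (so a half turn about z gives the same grasp; the last joint's range is limited). The gripper opens to 85 mm and grips with 20 to 120 N. Pads are 22 mm wide; open, the fingers measure 114 mm over their backs; the gripper's body (76 mm by 85 mm) begins 54 mm behind the grasp point. The pads swing forward as they close: fully open they stand 13 mm farther back than shut.
Start: joints at [-1.381, 0.053, 1.613, -0, 1.476, -0.119], TCP at [0.19, -0.595, 0.304] pointing down, gripper open.
Joint ranges: [-3.01, 3.01], [-1.01, 2.22], [0.06, 2.58], [-1.02, 4.17], [0.09, 2.62], [-3.14, 3.14]. Speed limits (rad/s): [2.57, 2.57, 3.14, 3.14, 3.14, 3.14].

### API

Orientations are given as a rotation vector (axis times angle).
In Python, from station import ctrl gives the robot as it stands.
- The arm moves only by the tool apply_moves, never from a script. Its argument "rows" is one flat list of numbers, 6 for each row, row after row: the shift along the tool's x, y, z normalised to -1 to 1, where 1 is 0.6 m, then the turn, a rotation vector about the tool's x, y, z normalised to -1 to 1, where 1 is 90 degrees. A call has 1 to 20 rows; each row is the pose to reach, as a shift and turn from the pose commanded when the call began, along the tool's axes at that moment; what a row does not reach only later rows make up. A row lasts 1/10 s, in which the tool goes at most 50 mm and 8.59 degrees, less where a joint would pass 70% of its speed; a pose out of reach is approached as far as the arm can. A call with a number of a shift or a turn outside -1 to 1 is refused whole. A call with a gripper value outside its range is refused whole. "grip" is the opening, from 0 (shut) to 1 (fully open), set as the call begins (left out, the last holds). The fingers move at their own pace and stop on an object; "grip_force" is the grip in N (left out, the last holds). Time passes only in rows, so rows that repeat a pose let the fingers close. It gives the time, the measured TCP pose, the force, the opening and the grip force at its end, in the units of the state.
- ctrl.get_obs(): the state, without advancing time (a new reading comes with each control period).
- ctrl.get_image(name): name is "scene" or "side" or "wrist"; returns (picture, depth): 384x512x3 uint8, blue, green, red; 384x512 float32, m along the optical axis (not along the pixel's ray), 0 where there is no reading.
- ctrl.camera_model(name): a dict with "mtx" (3x3 intrinsics, pixels), "R" (3x3) and "t" (3): a world point X has camera coordinates R X + t; the wrist camera has in their place "tool_from_camera" (4x4, takes a point from camera to tool coordinates, whose origin is the TCP and whose axes are the flange's). Camera axes: x right, y down, z forward; pixel columns grow to the right and rows downward; lengths in m; the calibration is good to about 2 mm. The wrist camera is an equidistant fisheye: a pixel r from the principal point sees the ray r / f radians off the axis. A picture is of the moment at which its call begins: read the wrist's pose just before it. camera_model takes no time and is no camera call.
- ctrl.finish_job(): hands the job in; it is judged then, once.
The state is a dict: "t": time; "q": joint angles; "dq": joint speeds; "effort": joint torques, N m; "tool_pos": TCP position; "tool_rot": TCP orientation; "contact_force": force on the tool from outside, world axes, zero at the start; "wrist_torque": the same for the moment, N m; "opening": finger opening in m; "grip_force": force on a finger pad.
Only numpy, scipy, OpenCV 4.12 (cv2) and the standard library are available. Lean on these libraries where they do the work, as an engineer would, in place of code of your own. Each camera call takes 0.05 s, during which the arm holds its last target. There are 200 camera calls.

## Working session

There is one attempt and no reset: what is moved stays moved. The work goes in short steps, Python scripts to look and compute and a tool call to move; the robot and the scene stay as the last step left them, time stands still between calls to the robot, and variables do not carry over. Pictures are saved under pics/ and viewed, at most 12 in all, crops included, and the job is handed in when it is done.

Besides the shell and the picture viewer there is one more tool, called after "Emit:" by a JSON object that holds its "method" and its "body". apply_moves: Moves the arm, as the interface text tells. Its arguments: {"type":"object","properties":{"rows":{"type":"array","items":{"type":"number"}},"grip":{"type":"number"},"grip_force":{"type":"number"}},"required":["rows"]}

```bash
mkdir -p pics; ls
cat > h.py <<'E'
import numpy as np, cv2
from station import ctrl
from scipy.spatial.transform import Rotation as Ro
def cloud(name,o=None):
    im,d=ctrl.get_image(name); m=ctrl.camera_model(name); return im,d,m
def ray(m,uv):
    K=np.array(m["mtx"]);R=np.array(m["R"]);t=np.array(m["t"])
    c=-R.T@t; r=R.T@np.linalg.inv(K)@np.array([uv[0],uv[1],1.]); return c,r
def onplane(m,uv,z):
    c,r=ray(m,uv); return c+r*(z-c[2])/r[2]
def pt(m,uv,d):
    c,r=ray(m,uv); return c+r*d
E
python3 - <<'E'
from h import *
print({k:np.round(v,3) for k,v in ctrl.get_obs().items()}, ctrl.tip_extent)
ims=[]
for n in("scene","side"):
    im,d,m=cloud(n); np.savez(n,im=im,d=d); print(n,np.round(m["mtx"],1).tolist(),np.round(-np.array(m["R"]).T@m["t"],3))
    cv2.imwrite(f"pics/{n}0.png",cv2.resize(im,(800,600)))
E
```

```text
pics
{'t': np.float64(0.0), 'q': array([-1.381,  0.053,  1.614, -0.   ,  1.476, -0.119]), 'dq': array([-0.   ,  0.   , -0.001, -0.   , -0.002, -0.   ]), 'effort': array([-0.0000e+00, -3.9368e+01, -3.7018e+01, -0.0000e+00,  7.0000e-03,
        0.0000e+00]), 'tool_pos': array([ 0.19 , -0.595,  0.303]), 'tool_rot': array([-3.102, -0.483,  0.   ]), 'contact_force': array([-0.335,  0.13 ,  0.307]), 'wrist_torque': array([-0.002,  0.023,  0.004]), 'grip_force': np.float64(0.0), 'opening': np.float64(0.085)} 0.0726
scene [[468.3, 0.0, 252.3], [0.0, 468.3, 193.1], [0.0, 0.0, 1.0]] [ 0.942 -0.733  1.1  ]
side [[353.2, 0.0, 259.4], [0.0, 353.2, 191.0], [0.0, 0.0, 1.0]] [ 0.461 -0.623  0.774]
```

View pics/scene0.png

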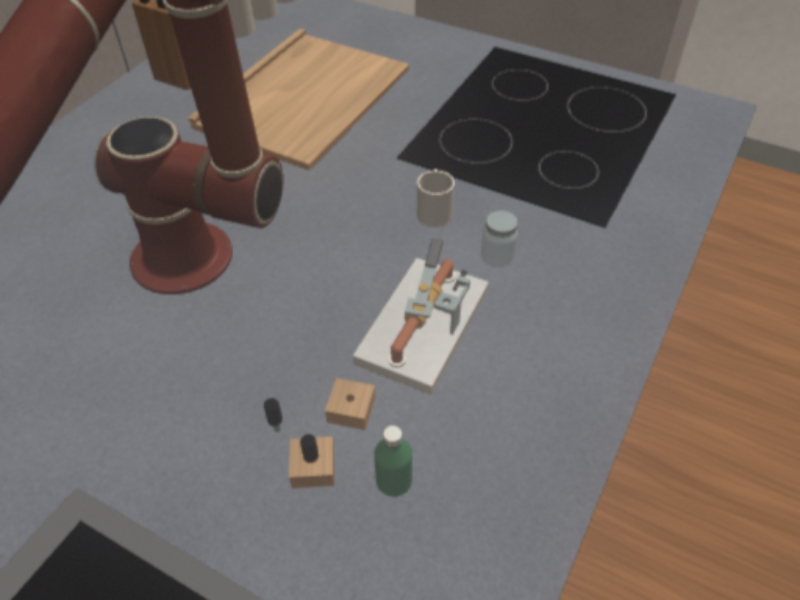

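View pics/side0.png

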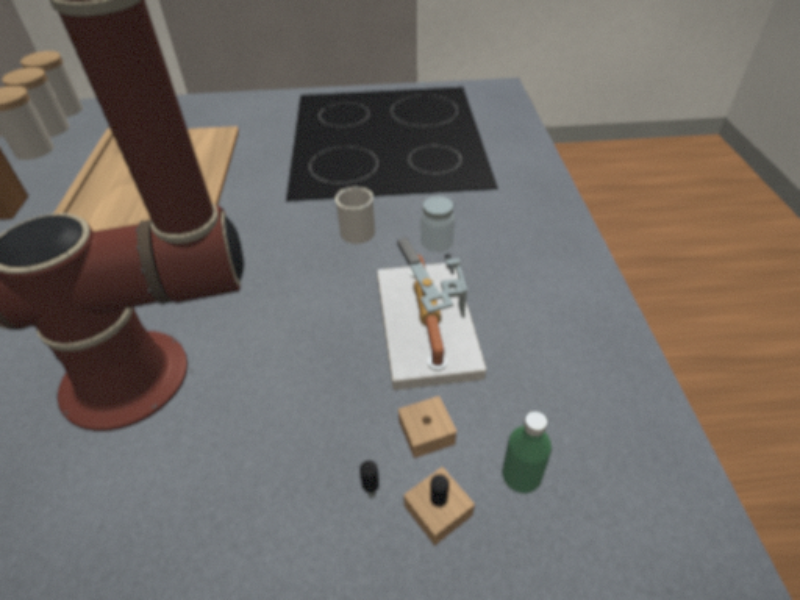

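The scene view (800x600) shows the valve at about (425,310) with its grip at (433,252). There are two knob look-alikes: (273,412) on the counter and (310,448) in a stand. There are also two stands: an empty one at (350,400) and an occupied one at (311,462). Next I'll measure them all.

```bash
cat >> h.py <<'E'
def xyz(m,d):
    K=np.array(m["mtx"]);R=np.array(m["R"]);t=np.array(m["t"])
    v,u=np.mgrid[:d.shape[0],:d.shape[1]]
    P=np.stack([(u-K[0,2])/K[0,0]*d,(v-K[1,2])/K[1,1]*d,d],-1)
    return (P-t)@R
def blobs(mask,P,minpx=15):
    n,l,s,c=cv2.connectedComponentsWithStats(mask.astype(np.uint8))
    for i in range(1,n):
        if s[i,4]>=minpx:
            q=P[l==i]; yield c[i],s[i,4],q
E
python3 - <<'E'
from h import *
for n in("scene","side"):
    f=np.load(n+".npz"); im,d=f["im"],f["d"]; m=ctrl.camera_model(n); P=xyz(m,d)
    hsv=cv2.cvtColor(im,cv2.COLOR_BGR2HSV); H,S,V=cv2.split(hsv); z=P[...,2]
    box=(d>0)&(P[...,0]>.3)&(P[...,0]<.95)&(P[...,1]>-.75)&(P[...,1]<.3)
    print(n)
    for lab,mk in (("knob",box&(V<60)&(z>.008)&(P[...,1]<-.2)),("wood",box&(H>8)&(H<22)&(S>90)&(z>.028)&(z<.045)),("plinth",box&(abs(z-.03)<.008)&(V>150)&(S<40)),("high",box&(z>.09)),):
        for c,a,q in blobs(mk,P):
            r=cv2.minAreaRect(q[:,:2].astype(np.float32)*1000)
            print(lab,np.round(c*1.5625),a,"mean",np.round(q.mean(0),3),"min",np.round(q.min(0),3),"max",np.round(q.max(0),3),"rect",np.round(r[0]),np.round(r[1]),round(r[2],1))
E
```

```text
scene
knob [272. 412.] 117 mean [ 0.43  -0.258  0.072] min [ 0.417 -0.267  0.04 ] max [ 0.438 -0.244  0.089] rect [ 428. -254.] [20. 24.] 30.3
knob [309. 448.] 108 mean [ 0.523 -0.288  0.078] min [ 0.51  -0.297  0.05 ] max [ 0.532 -0.275  0.094] rect [ 520. -286.] [19. 23.] 46.2
knob [120. 578.] 1566 mean [ 0.368 -0.579  0.01 ] min [ 0.3   -0.65   0.008] max [ 0.498 -0.541  0.017] rect [ 377. -556.] [225.  96.] 28.9
wood [351. 406.] 134 mean [ 0.526 -0.168  0.038] min [ 0.487 -0.19   0.03 ] max [ 0.558 -0.142  0.044] rect [ 520. -165.] [67. 45.] 14.8
wood [319. 460.] 248 mean [ 0.534 -0.283  0.038] min [ 0.5   -0.314  0.033] max [ 0.562 -0.24   0.043] rect [ 535. -282.] [73. 57.] 75.1
wood [295. 451.] 15 mean [ 0.49  -0.287  0.038] min [ 0.483 -0.296  0.035] max [ 0.5   -0.279  0.041] rect [ 491. -288.] [ 8. 23.] 60.3
plinth [417. 331.] 2483 mean [0.543 0.041 0.03 ] min [ 0.453 -0.069  0.023] max [0.625 0.219 0.038] rect [539.  75.] [161. 282.] 2.9
plinth [452. 285.] 113 mean [0.551 0.173 0.031] min [0.534 0.147 0.023] max [0.575 0.216 0.038] rect [549. 177.] [40. 68.] 34.2
high [496
[... 881 characters left out ...]
563 -0.256  0.042] rect [ 519. -286.] [67. 68.] 33.0
plinth [439. 274.] 185 mean [0.576 0.183 0.029] min [0.55  0.129 0.025] max [0.61  0.215 0.033] rect [584. 175.] [55. 84.] 12.1
plinth [423. 332.] 2696 mean [0.529 0.036 0.029] min [ 0.452 -0.071  0.023] max [0.627 0.212 0.038] rect [539.  73.] [160. 280.] 3.6
high [439. 213.] 55 mean [0.587 0.293 0.097] min [0.565 0.286 0.09 ] max [0.611 0.3   0.103] rect [588. 293.] [13. 46.] 88.9
high [433. 279.] 738 mean [0.552 0.09  0.107] min [0.494 0.007 0.09 ] max [0.608 0.196 0.118] rect [559. 110.] [ 95. 193.] 11.6
high [531. 440.] 653 mean [ 0.645 -0.249  0.117] min [ 0.62 -0.27  0.09] max [ 0.678 -0.215  0.152] rect [ 646. -246.] [47. 58.] 58.6
```

The knob look-alikes in the scene picture are A at (273,412), 0.50 m from the base, and B at (310,448), 0.59 m from the base. B is the farthest, so it's the pin meant. Of the stands at (350,400) (y = -0.16) and (311,462) (y = -0.287), the second is farthest right, and B stands in it. I'll confirm this in a crop and measure the lever, mug and jar.

Run:
```python
from h import *
stem=np.array([.539,.074]); yaw=np.radians(3.2)
for n in("scene","side"):
    f=np.load(n+".npz"); im,d=f["im"],f["d"]; m=ctrl.camera_model(n); P=xyz(m,d); z=P[...,2]
    hsv=cv2.cvtColor(im,cv2.COLOR_BGR2HSV); H,S,V=cv2.split(hsv)
    rel=P[...,:2]-stem; r=np.hypot(rel[...,0],rel[...,1]); 
    a=(z>.106)&(z<.125)&(r>.055)&(r<.14)&(rel[...,1]>0)&(rel[...,0]<.06)
    q=P[a]; print(n,"grip",a.sum(),np.round(q.mean(0),3),np.round(q.min(0),3),np.round(q.max(0),3),"ang from +y",np.degrees(np.arctan2(-(q.mean(0)[0]-stem[0]),q.mean(0)[1]-stem[1])), cv2.fitLine(q[:,:2].astype(np.float32),cv2.DIST_L2,0,.01,.01).ravel())
    b=(z>.085)&(z<.1)&(P[...,1]>.2)&(P[...,0]<.55)&(P[...,0]>.3)&(P[...,1]<.45)
    q=P[b]; print("mug",b.sum(),np.round(q.mean(0),3),np.round(q.min(0),3),np.round(q.max(0),3))
    cx,cy=(255,280) if n=="scene" else (255,220)
    if n=="scene":
        A=im[235:325,150:270]; B=im[150:240,225:345]
        cv2.imwrite("pics/crop1.png",cv2.resize(np.vstack([A,B]),None,fx=3.3,fy=3.3,interpolation=cv2.INTER_CUBIC))
```

```text
scene grip 189 [0.535 0.151 0.114] [0.495 0.098 0.106] [0.599 0.201 0.122] ang from +y 2.8998387216127615 [ 0.85021454 -0.5264364   0.5350848   0.15129197]
mug 161 [0.412 0.368 0.092] [0.372 0.328 0.085] [0.453 0.417 0.099]
side grip 190 [0.531 0.151 0.112] [0.494 0.101 0.106] [0.597 0.196 0.118] ang from +y 6.088422669604496 [ 0.85901946 -0.5119429   0.53082573  0.150635  ]
mug 139 [0.413 0.367 0.091] [0.375 0.327 0.085] [0.452 0.409 0.097]
```

View pics/crop1.png

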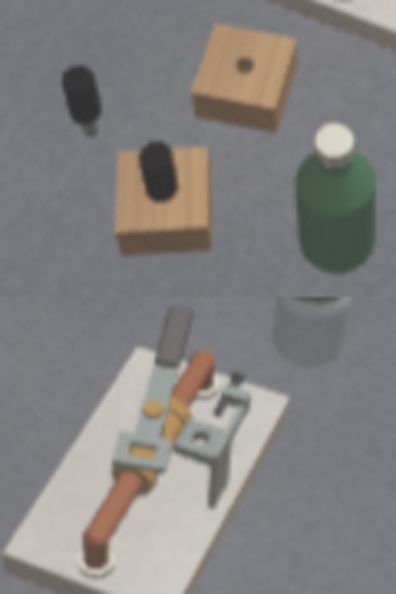

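The crop shows pin B standing in the right-hand stand, the other knob loose on the counter, and the lever already about 15° off the pipe. Next I'll go over the valve with the fingers closing.

```bash
cat >> h.py <<'E'
def rel(targets, yaws=None, o=None):
    """world TCP targets -> move rows (tool down); yaw = world angle of tool x"""
    o=o or ctrl.get_obs(); R=Ro.from_rotvec(o["tool_rot"]); x=R.apply([1,0,0]); 
    print("yaw now",round(np.degrees(np.arctan2(x[1],x[0])),2),"pos",np.round(o["tool_pos"],4),"t",round(float(o["t"]),2),"F",np.round(o["contact_force"],2))
    for i,p in enumerate(targets):
        v=R.inv().apply(np.array(p)-o["tool_pos"])/.6
        w=np.zeros(3)
        if yaws is not None:
            y=np.radians(yaws[i]); T=Ro.from_matrix(np.array([[np.cos(y),np.sin(y),0],[np.sin(y),-np.cos(y),0],[0,0,-1]]).T if False else np.array([[np.cos(y),np.sin(y),0],[np.sin(y),-np.cos(y),0],[0,0,-1.]]))
            w=(R.inv()*T).as_rotvec()/(np.pi/2)
        print(np.round(v,4).tolist()+np.round(w,4).tolist())
E
sed -i 's/T=Ro.from_matrix(np.array(.*if False else /T=Ro.from_matrix(/' h.py
python3 - <<'E'
from h import *
rel([[.48,-.05,.33]],[17.7])
print(ctrl.camera_model("wrist"))
E
```

```text
yaw now 17.69 pos [ 0.1899 -0.595   0.3028] t 0.1 F [-0.12  0.28 -0.75]
[0.7367, -0.7185, -0.0439, -0.0012, -0.0001, -0.0001]
{'mtx': array([[297.31863964,   0.        , 256.65746337],
       [  0.        , 297.31863964, 186.2376684 ],
       [  0.        ,   0.        ,   1.        ]]), 'tool_from_camera': array([[ 8.09254555e-04, -9.52910155e-01, -3.03251679e-01,
         7.76089291e-02],
       [ 9.99999613e-01,  8.76027032e-04, -8.41572029e-05,
         4.98874712e-04],
       [ 3.45850922e-04, -3.03251494e-01,  9.52910495e-01,
        -6.96511222e-02],
       [ 0.00000000e+00,  0.00000000e+00,  0.00000000e+00,
         1.00000000e+00]])}
```

Emit:
{"method": "apply_moves", "body": {"rows": [0.74,-0.72,-0.044,0,0,0,0.74,-0.72,-0.044,0,0,0,0.74,-0.72,-0.044,0,0,0,0.74,-0.72,-0.044,0,0,0,0.74,-0.72,-0.044,0,0,0,0.74,-0.72,-0.044,0,0,0,0.74,-0.72,-0.044,0,0,0,0.74,-0.72,-0.044,0,0,0,0.74,-0.72,-0.044,0,0,0,0.74,-0.72,-0.044,0,0,0,0.74,-0.72,-0.044,0,0,0,0.74,-0.72,-0.044,0,0,0,0.74,-0.72,-0.044,0,0,0,0.74,-0.72,-0.044,0,0,0,0.74,-0.72,-0.044,0,0,0,0.74,-0.72,-0.044,0,0,0], "grip": 0}}

```text
t: 1.7
tool_pos: [0.4812, -0.0498, 0.3299]
tool_rot: [3.104, 0.481, -0.001]
contact_force: [-1.1, 0.5, -0.8]
opening: 0.0002
grip_force: 0.0
```

```bash
cat >> h.py <<'E'
def wrist(save):
    o=ctrl.get_obs(); im,d=ctrl.get_image("wrist"); m=ctrl.camera_model("wrist")
    np.savez(save,im=im,d=d,pos=o["tool_pos"],rot=o["tool_rot"]); return o,im,d,m
def wray(m,o,uv):
    K=m["mtx"]; T=m["tool_from_camera"]; R=Ro.from_rotvec(o["tool_rot"]).as_matrix()
    uv=np.atleast_2d(uv).astype(float); a=(uv-[K[0,2],K[1,2]])/K[0,0]; r=np.linalg.norm(a,axis=1)+1e-12
    c=np.c_[a*(np.sin(r)/r)[:,None],np.cos(r)]
    return R@T[:3,3]+o["tool_pos"], c@T[:3,:3].T@R.T, c
def wplane(m,o,uv,z):
    c,r,_=wray(m,o,uv); return c+r*((z-c[2])/r[:,2])[:,None]
def wxyz(m,o,d):
    v,u=np.mgrid[:d.shape[0],:d.shape[1]]; c,r,k=wray(m,o,np.c_[u.ravel(),v.ravel()])
    return (c+r*(d.ravel()/k[:,2])[:,None]).reshape(d.shape+(3,))
E
python3 - <<'E'
from h import *
o,im,d,m=wrist("w1"); cv2.imwrite("pics/w1.png",cv2.resize(im,(800,600)))
print(np.round(o["tool_pos"],4),o["t"],o["opening"])
P=wxyz(m,o,d); z=P[...,2]
hsv=cv2.cvtColor(im,cv2.COLOR_BGR2HSV); H,S,V=cv2.split(hsv)
mk=(abs(z-.03)<.01)&(V>130)&(S<50)&(d>0)&(P[...,0]>.4)&(P[...,0]<.68)&(P[...,1]>-.12)&(P[...,1]<.26)
for c,a,q in blobs(mk,P,100):
    r=cv2.minAreaRect(q[:,:2].astype(np.float32)*1000); print(np.round(c*1.5625),a,r)
E
```

```text
[ 0.4812 -0.0498  0.3299] 1.7 0.0001549835370359244
[195.  72.] 2619 ((580.7645263671875, 145.80035400390625), (68.73649597167969, 142.7603759765625), 2.9552414417266846)
[326. 161.] 14153 ((539.258544921875, 74.90887451171875), (160.69125366210938, 280.6136169433594), 3.262115955352783)
[266.  66.] 100 ((589.6041259765625, 97.62000274658203), (14.602835655212402, 13.123127937316895), 11.159512519836426)
```

View pics/w1.png

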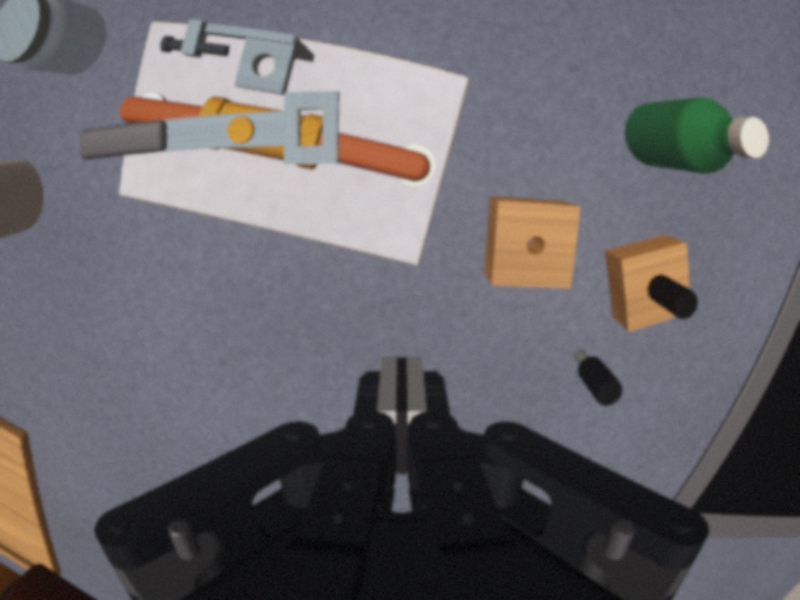

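The wrist view shows the ear hole at (264,65), the grip sleeve at (122,140), the stem nut at (240,129), the tail slot at (318,128) and the stop screw at (195,45). I'll cast these and plan the push arc.

Run:
```python
from h import *
f=np.load("w1.npz"); o=dict(tool_pos=f["pos"],tool_rot=f["rot"]); m=ctrl.camera_model("wrist"); im=f["im"]; s=1.5625
for n,uv,z in(("ear hole",(264,65),.098),("grip end top",(82,144),.116),("grip in top",(164,135),.116),("nut",(240,129),.115),("slot",(318,128),.110),("screw tip",(228,50),.106),("screw head",(166,44),.106),("lug",(193,38),.112)):
    print(n,np.round(wplane(m,o,np.array(uv)/s,z)[0],4))
st=np.array([.5393,.0749]); 
def fc(th,h,r=.1): t=np.radians(th); return st+r*np.array([-np.sin(t),np.cos(t)])+h*np.array([np.cos(t),np.sin(t)])
for th in(20,30,50,70,90): print(th,np.round(fc(th,.03),3))
p=fc(18,.042); rel([[*p,.3],[*p,.176]],[18,18])
```

```text
ear hole [0.5839 0.0762 0.098 ]
grip end top [0.5048 0.1949 0.116 ]
grip in top [0.5241 0.1261 0.116 ]
nut [0.5395 0.0738 0.115 ]
slot [0.5524 0.0262 0.11  ]
screw tip [0.588  0.1011 0.106 ]
screw head [0.5846 0.149  0.106 ]
lug [0.591  0.1262 0.112 ]
20 [0.533 0.179]
30 [0.515 0.177]
50 [0.482 0.162]
70 [0.456 0.137]
90 [0.439 0.105]
yaw now 17.58 pos [ 0.4812 -0.05    0.33  ] t 1.75 F [ 0.15 -1.09 -0.23]
[0.224, -0.3363, 0.0499, -0.0, 0.0003, -0.0046]
[0.2241, -0.3363, 0.2566, -0.0, 0.0003, -0.0046]
```

Emit:
{"method": "apply_moves", "body": {"rows": [0.224,-0.336,0.05,0,0,0,0.224,-0.336,0.05,0,0,0,0.224,-0.336,0.05,0,0,0,0.224,-0.336,0.05,0,0,0,0.224,-0.336,0.05,0,0,0,0.224,-0.336,0.05,0,0,0,0.224,-0.336,0.256,0,0,0,0.224,-0.336,0.256,0,0,0,0.224,-0.336,0.256,0,0,0,0.224,-0.336,0.256,0,0,0], "grip": 0, "grip_force": 60}}

```text
t: 2.75
tool_pos: [0.5456, 0.1817, 0.1715]
tool_rot: [3.104, 0.48, -0.016]
contact_force: [-0.6, -1.0, -0.3]
opening: -0.0002
grip_force: 0.0
```

```bash
cat >> h.py <<'E'
st=np.array([.5393,.0749])
def fc(th,h,r=.1): t=np.radians(th); return st+r*np.array([-np.sin(t),np.cos(t)])+h*np.array([np.cos(t),np.sin(t)])
E
python3 - <<'E'
from h import *
A=list(range(18,80,4)); rel([[*fc(a,.042 if a<18 else .024),.176] for a in A],A)
E
```

```text
yaw now 17.56 pos [0.5456 0.1817 0.1715] t 2.75 F [-0.64 -1.05 -0.26]
[-0.025, -0.0005, -0.0072, -0.0005, 0.0063, -0.0048]
[-0.0368, -0.0028, -0.0071, -0.0007, 0.0063, -0.0493]
[-0.0487, -0.0043, -0.007, -0.0009, 0.0063, -0.0937]
[-0.0606, -0.0049, -0.0068, -0.0011, 0.0062, -0.1382]
[-0.0726, -0.0047, -0.0067, -0.0014, 0.0062, -0.1826]
[-0.0845, -0.0037, -0.0066, -0.0016, 0.0061, -0.2271]
[-0.0963, -0.0018, -0.0065, -0.0018, 0.0061, -0.2715]
[-0.108, 0.0008, -0.0064, -0.002, 0.0061, -0.316]
[-0.1194, 0.0043, -0.0063, -0.0022, 0.006, -0.3604]
[-0.1306, 0.0086, -0.0062, -0.0024, 0.0059, -0.4048]
[-0.1414, 0.0137, -0.0061, -0.0027, 0.0059, -0.4493]
[-0.1519, 0.0194, -0.006, -0.0029, 0.0058, -0.4937]
[-0.1619, 0.0259, -0.0059, -0.0031, 0.0057, -0.5382]
[-0.1715, 0.0331, -0.0058, -0.0033, 0.0056, -0.5826]
[-0.1805, 0.041, -0.0057, -0.0035, 0.0056, -0.6271]
[-0.189, 0.0494, -0.0056, -0.0037, 0.0055, -0.6715]
```

Emit:
{"method": "apply_moves", "body": {"rows": [0,0,0,0,0,0,-0.008,0,0,0,0,0,-0.014,0,0,0,0,0,-0.018,0,0,0,0,0,-0.021,0,0,0,0,0,-0.024,0,0,0,0,0,-0.027,0,0,0,0,0,-0.03,0,0,0,0,0,-0.033,0,0,0,0,0,-0.036,0,0,0,0,0,-0.039,0,0,0,0,0,-0.042,0,0,0,0,0]}}

```text
t: 3.95
tool_pos: [0.5244, 0.1767, 0.1769]
tool_rot: [-3.103, -0.483, -0.001]
contact_force: [2.1, 3.7, -1.0]
opening: -0.0001
grip_force: 1.8
```

Run:
```python
from h import *
o=ctrl.get_obs();rel([o["tool_pos"]],[17.6])
r=o["tool_pos"][:2]-st
for h in(.02,.024): 
  print(h,[ (th) for th in np.arange(5,40,.5) if abs(r@[np.cos(np.radians(th)),np.sin(np.radians(th))]-h)<.001])
```

```text
yaw now 17.7 pos [0.5244 0.1767 0.1769] t 3.95 F [ 2.14  3.69 -0.99]
[0.0, 0.0, 0.0, -0.0004, -0.0005, 0.0011]
0.02 [np.float64(19.0), np.float64(19.5), np.float64(20.0)]
0.024 [np.float64(21.5), np.float64(22.0)]
```

Run:
```python
from h import *
A=np.arange(22,80.1,3); rel([[*fc(a,.02),.1767] for a in A],A-2)
```

```text
yaw now 17.7 pos [0.5244 0.1767 0.1769] t 3.95 F [ 2.14  3.69 -0.99]
[-0.0072, 0.0004, 0.0003, -0.0004, -0.0005, -0.0256]
[-0.0161, -0.0004, 0.0003, -0.0004, -0.0005, -0.0589]
[-0.025, -0.0008, 0.0003, -0.0004, -0.0005, -0.0923]
[-0.0339, -0.0008, 0.0003, -0.0004, -0.0005, -0.1256]
[-0.0427, -0.0002, 0.0003, -0.0004, -0.0005, -0.1589]
[-0.0516, 0.0008, 0.0003, -0.0004, -0.0005, -0.1923]
[-0.0604, 0.0023, 0.0003, -0.0003, -0.0006, -0.2256]
[-0.069, 0.0042, 0.0003, -0.0003, -0.0006, -0.2589]
[-0.0776, 0.0066, 0.0002, -0.0003, -0.0006, -0.2923]
[-0.0861, 0.0094, 0.0002, -0.0003, -0.0006, -0.3256]
[-0.0943, 0.0126, 0.0002, -0.0003, -0.0006, -0.3589]
[-0.1024, 0.0163, 0.0002, -0.0003, -0.0006, -0.3923]
[-0.1103, 0.0204, 0.0002, -0.0002, -0.0006, -0.4256]
[-0.118, 0.025, 0.0002, -0.0002, -0.0006, -0.4589]
[-0.1254, 0.0299, 0.0002, -0.0002, -0.0006, -0.4923]
[-0.1326, 0.0352, 0.0002, -0.0002, -0.0006, -0.5256]
[-0.1394, 0.0408, 0.0002, -0.0002, -0.0006, -0.5589]
[-0.146, 0.0468, 0.0002, -0.0002, -0.0007, -0.5923]
[-0.1522, 0.0532, 0.0002, -0.0002, -0.0007, -0.6256]
[-0.1581, 0.0598, 0.0002, -0.0001, -0.0007, -0.6589]
```

Emit:
{"method": "apply_moves", "body": {"rows": [-0.007,0,0,0,0,-0.026,-0.016,0,0,0,0,-0.06,-0.025,-0.001,0,0,0,-0.092,-0.034,-0.001,0,0,0,-0.126,-0.043,0,0,0,0,-0.16,-0.052,0.001,0,0,0,-0.192,-0.06,0.002,0,0,0,-0.226,-0.069,0.004,0,0,0,-0.26,-0.078,0.007,0,0,0,-0.292,-0.086,0.009,0,0,0,-0.326,-0.094,0.013,0,0,0,-0.36,-0.102,0.016,0,0,0,-0.392,-0.11,0.02,0,0,0,-0.426,-0.118,0.025,0,0,0,-0.125,0.03,0,0,0,-0.46,-0.133,0.035,0,0,0,-0.526,-0.139,0.041,0,0,0,-0.56,-0.146,0.047,0,0,0,-0.592]}}

```text
validation failed for argument at $.ro...
```

Emit:
{"method": "apply_moves", "body": {"rows": [-0.007,0,0,0,0,-0.026,-0.016,0,0,0,0,-0.06,-0.025,-0.001,0,0,0,-0.092,-0.034,-0.001,0,0,0,-0.126,-0.043,0,0,0,0,-0.16,-0.052,0.001,0,0,0,-0.192,-0.06,0.002,0,0,0,-0.226,-0.069,0.004,0,0,0,-0.26,-0.078,0.007,0,0,0,-0.292,-0.086,0.009,0,0,0,-0.326,-0.094,0.013,0,0,0,-0.36,-0.102,0.016,0,0,0,-0.392,-0.11,0.02,0,0,0,-0.426,-0.118,0.025,0,0,0,-0.46,-0.125,0.03,0,0,0,-0.492,-0.133,0.035,0,0,0,-0.526,-0.139,0.041,0,0,0,-0.56,-0.146,0.047,0,0,0,-0.592]}}

```text
t: 5.75
tool_pos: [0.4493, 0.1227, 0.1769]
tool_rot: [-2.556, -1.827, -0.0]
contact_force: [2.4, 2.8, 0.3]
opening: 0.0002
grip_force: 1.6
```

Run:
```python
from h import *
A=np.array([74,75,76,77,78,79,80,81,82,83,83.5,84,84.5,85,85.5,86,86.5,87]); rel([[*fc(a,.02),.1767] for a in A],np.minimum(A-2,90))
```

```text
yaw now 71.1 pos [0.4493 0.1227 0.1769] t 5.75 F [2.4  2.76 0.35]
[-0.0019, -0.0004, 0.0003, -0.0, -0.0001, -0.0099]
[-0.0049, -0.0009, 0.0003, -0.0, -0.0001, -0.0211]
[-0.0078, -0.0012, 0.0003, -0.0, -0.0001, -0.0322]
[-0.0108, -0.0015, 0.0003, -0.0, -0.0001, -0.0433]
[-0.0137, -0.0018, 0.0003, -0.0, -0.0001, -0.0544]
[-0.0167, -0.002, 0.0003, -0.0, -0.0001, -0.0655]
[-0.0197, -0.0021, 0.0003, -0.0, -0.0001, -0.0766]
[-0.0226, -0.0022, 0.0003, -0.0, -0.0001, -0.0877]
[-0.0256, -0.0023, 0.0003, -0.0, -0.0001, -0.0988]
[-0.0286, -0.0023, 0.0003, -0.0, -0.0001, -0.1099]
[-0.03, -0.0022, 0.0003, -0.0, -0.0001, -0.1155]
[-0.0315, -0.0022, 0.0003, -0.0, -0.0001, -0.1211]
[-0.033, -0.0022, 0.0003, -0.0, -0.0001, -0.1266]
[-0.0345, -0.0021, 0.0003, -0.0, -0.0001, -0.1322]
[-0.036, -0.002, 0.0003, -0.0, -0.0001, -0.1377]
[-0.0374, -0.0019, 0.0003, -0.0, -0.0001, -0.1433]
[-0.0389, -0.0018, 0.0003, -0.0, -0.0001, -0.1488]
[-0.0404, -0.0017, 0.0003, -0.0, -0.0001, -0.1544]
```

Emit:
{"method": "apply_moves", "body": {"rows": [-0.005,-0.001,0,0,0,-0.021,-0.011,-0.0015,0,0,0,-0.043,-0.017,-0.002,0,0,0,-0.065,-0.023,-0.002,0,0,0,-0.088,-0.028,-0.002,0,0,0,-0.11,-0.031,-0.002,0,0,0,-0.12,-0.034,-0.002,0,0,0,-0.132,-0.037,-0.002,0,0,0,-0.143]}}

```text
t: 6.55
tool_pos: [0.4411, 0.1022, 0.1768]
tool_rot: [-2.336, -2.1, -0.0]
contact_force: [1.3, 3.4, -0.1]
opening: -0.0
grip_force: 1.5
```

Run:
```python
from h import *
A=np.arange(86,98,.5); rel([[*fc(a,.02),.1767] for a in A],A-2)
```

```text
yaw now 83.91 pos [0.4411 0.1022 0.1768] t 6.55 F [ 1.3   3.41 -0.09]
[-0.0006, -0.0003, 0.0002, 0.0001, -0.0001, -0.001]
[-0.0021, -0.0005, 0.0002, 0.0001, -0.0001, -0.0066]
[-0.0036, -0.0007, 0.0002, 0.0001, -0.0001, -0.0121]
[-0.005, -0.0009, 0.0002, 0.0001, -0.0001, -0.0177]
[-0.0065, -0.0011, 0.0002, 0.0001, -0.0001, -0.0233]
[-0.008, -0.0013, 0.0002, 0.0001, -0.0001, -0.0288]
[-0.0095, -0.0015, 0.0002, 0.0001, -0.0001, -0.0344]
[-0.0109, -0.0016, 0.0002, 0.0001, -0.0001, -0.0399]
[-0.0124, -0.0017, 0.0002, 0.0001, -0.0001, -0.0455]
[-0.0139, -0.0019, 0.0002, 0.0001, -0.0001, -0.051]
[-0.0154, -0.002, 0.0002, 0.0001, -0.0001, -0.0566]
[-0.0168, -0.0021, 0.0002, 0.0001, -0.0001, -0.0621]
[-0.0183, -0.0022, 0.0002, 0.0001, -0.0001, -0.0677]
[-0.0198, -0.0023, 0.0002, 0.0001, -0.0001, -0.0733]
[-0.0213, -0.0023, 0.0002, 0.0001, -0.0001, -0.0788]
[-0.0228, -0.0024, 0.0002, 0.0001, -0.0001, -0.0844]
[-0.0242, -0.0024, 0.0002, 0.0001, -0.0001, -0.0899]
[-0.0257, -0.0024, 0.0002, 0.0001, -0.0001, -0.0955]
[-0.0272, -0.0024, 0.0002, 0.0001, -0.0001, -0.101]
[-0.0287, -0.0024, 0.0002, 0.0001, -0.0001, -0.1066]
[-0.0302, -0.0024, 0.0002, 0.0001, -0.0001, -0.1121]
[-0.0317, -0.0024, 0.0002, 0.0001, -0.0001, -0.1177]
[-0.0331, -0.0024, 0.0002, 0.0001, -0.0001, -0.1233]
[-0.0346, -0.0023, 0.0002, 0.0001, -0.0001, -0.1288]
```

Emit:
{"method": "apply_moves", "body": {"rows": [-0.0025,0,0,0,0,-0.01,-0.005,-0.001,0,0,0,-0.018,-0.005,-0.001,0,0,0,-0.018]}}

```text
t: 6.85
tool_pos: [0.4403, 0.0991, 0.1768]
tool_rot: [2.307, 2.132, 0.0]
contact_force: [1.9, 2.4, 0.8]
opening: 0.0
grip_force: 1.1
```

Emit:
{"method": "apply_moves", "body": {"rows": [-0.001,0,0,0,0,-0.004,-0.002,0,0,0,0,-0.008,-0.002,0,0,0,0,-0.008]}}

```text
t: 7.15
tool_pos: [0.4401, 0.0981, 0.1768]
tool_rot: [-2.294, -2.146, 0.0]
contact_force: [1.7, 2.4, 1.7]
opening: 0.0001
grip_force: 1.4
```

Emit:
{"method": "apply_moves", "body": {"rows": [-0.001,0,0,0,0,-0.004,-0.002,0,0,0,0,-0.008,-0.002,0,0,0,0,-0.008]}}

```text
t: 7.45
tool_pos: [0.44, 0.0969, 0.1767]
tool_rot: [-2.28, -2.161, 0.001]
contact_force: [-0.2, 3.5, 1.8]
opening: -0.0003
grip_force: 1.5
```

Emit:
{"method": "apply_moves", "body": {"rows": [-0.001,0,0,0,0,-0.004,-0.002,0,0,0,0,-0.008,-0.002,0,0,0,0,-0.008]}}

```text
t: 7.75
tool_pos: [0.4398, 0.0959, 0.1767]
tool_rot: [-2.266, -2.174, 0.0]
contact_force: [-2.2, 4.7, 3.4]
opening: 0.0002
grip_force: 2.2
```

Emit:
{"method": "apply_moves", "body": {"rows": [-0.001,0,0,0,0,-0.004,-0.002,0,0,0,0,-0.004,-0.002,0,0,0,0,-0.004]}}

```text
t: 8.05
tool_pos: [0.4397, 0.0951, 0.1767]
tool_rot: [-2.259, -2.181, -0.001]
contact_force: [-2.3, 5.6, 3.7]
opening: 0.0001
grip_force: 3.3
```

Emit:
{"method": "apply_moves", "body": {"rows": [-0.001,0,0,0,0,0,-0.0015,0,0,0,0,0,-0.0015,0,0,0,0,0]}}

```text
t: 8.35
tool_pos: [0.4397, 0.0947, 0.1767]
tool_rot: [-2.258, -2.18, -0.003]
contact_force: [-2.7, 8.3, 2.7]
opening: 0.0001
grip_force: 4.3
```

Emit:
{"method": "apply_moves", "body": {"rows": [-0.001,0,0,0,0,0,-0.002,0,0,0,0,0,-0.002,0,0,0,0,0]}}

```text
t: 8.65
tool_pos: [0.4396, 0.0941, 0.1768]
tool_rot: [-2.257, -2.179, -0.005]
contact_force: [-0.8, 11.1, 2.7]
opening: 0.0001
grip_force: 5.7
```

Emit:
{"method": "apply_moves", "body": {"rows": [-0.001,0,0,0,0,0,-0.002,0,0,0,0,0,-0.0025,0,0,0,0,0,-0.0025,0,0,0,0,0]}}

```text
t: 9.05
tool_pos: [0.4396, 0.0933, 0.1768]
tool_rot: [-2.256, -2.178, -0.008]
contact_force: [-0.3, 15.2, 3.2]
opening: 0.0
grip_force: 7.5
```

Now at about 15 N against a stiff stop. I'll hold for 1.2 s.

Emit:
{"method": "apply_moves", "body": {"rows": [0,0,0,0,0,0,0,0,0,0,0,0,0,0,0,0,0,0,0,0,0,0,0,0,0,0,0,0,0,0,0,0,0,0,0,0,0,0,0,0,0,0,0,0,0,0,0,0,0,0,0,0,0,0,0,0,0,0,0,0,0,0,0,0,0,0,0,0,0,0,0,0]}}

```text
t: 10.25
tool_pos: [0.4396, 0.0933, 0.1768]
tool_rot: [-2.256, -2.178, -0.008]
contact_force: [-1.1, 14.4, 3.9]
opening: 0.0003
grip_force: 7.5
```

Emit:
{"method": "apply_moves", "body": {"rows": [0.02,0,0,0,0,0,0.06,0,0,0,0,0,0.08,0,0,0,0,0,0.08,0,-0.1,0,0,0,0.08,0,-0.2,0,0,0,0.08,0,-0.2,0,0,0]}}

```text
t: 10.85
tool_pos: [0.443, 0.1389, 0.3018]
tool_rot: [2.256, 2.178, 0.007]
contact_force: [0.9, -0.0, 0.1]
opening: 0.0001
grip_force: 0.0
```

Run:
```python
from h import *
rel([[.519,-.29,.30]],[90])
```

```text
yaw now 88.01 pos [0.443  0.1389 0.3018] t 10.85 F [ 0.9  -0.04  0.08]
[-0.71, 0.1514, 0.0047, 0.0047, 0.0005, -0.0221]
```

Emit:
{"method": "apply_moves", "body": {"rows": [-0.71,0.15,0,0,0,-0.022,-0.71,0.15,0,0,0,-0.022,-0.71,0.15,0,0,0,-0.022,-0.71,0.15,0,0,0,-0.022,-0.71,0.15,0,0,0,-0.022,-0.71,0.15,0,0,0,-0.022,-0.71,0.15,0,0,0,-0.022,-0.71,0.15,0,0,0,-0.022,-0.71,0.15,0,0,0,-0.022,-0.71,0.15,0,0,0,-0.022,-0.71,0.15,0,0,0,-0.022,-0.71,0.15,0,0,0,-0.022], "grip": 0.65}}

```text
t: 12.05
tool_pos: [0.5162, -0.2892, 0.2962]
tool_rot: [-2.221, -2.221, 0.001]
contact_force: [-0.0, -0.6, -0.7]
opening: 0.0554
grip_force: 0.0
```

Run:
```python
from h import *
o,im,d,m=wrist("w2"); cv2.imwrite("pics/w2.png",cv2.resize(im,(800,600)))
print(np.round(o["tool_pos"],4),o["t"],o["opening"])
P=wxyz(m,o,d); z=P[...,2]; V=im.max(2)
near=(np.hypot(P[...,0]-.519,P[...,1]+.287)<.03)&(d>0)
k=near&(V<80)&(z>.045)
q=P[k]; print("knob",k.sum(),np.round(q.mean(0),4),np.round(q.min(0),4),np.round(q.max(0),4))
t=q[q[:,2]>q[:,2].max()-.006]; print("top",len(t),np.round(t.mean(0),4), cv2.minAreaRect(t[:,:2].astype(np.float32)*1000))
H,S,_=cv2.split(cv2.cvtColor(im,cv2.COLOR_BGR2HSV))
for c,a,w in blobs((H>8)&(H<24)&(S>80)&(abs(z-.038)<.006)&(P[...,1]<-.22)&(P[...,1]>-.36)&(P[...,0]>.45),P,50): print("stand",c*1.5625,a,cv2.minAreaRect(w[:,:2].astype(np.float32)*1000))
# shut lever + hole, from scene
im,d2,ms=cloud("scene"); np.savez("scene2",im=im,d=d2); cv2.imwrite("pics/s2.png",cv2.resize(im[140:260,210:350],(700,600),interpolation=cv2.INTER_CUBIC))
```

```text
[ 0.5162 -0.2892  0.2962] 12.05 0.055389476356053235
knob 14921 [ 0.5208 -0.2758  0.2981] [ 0.4892 -0.3011  0.0458] [ 0.548  -0.2682  0.3278]
top 1880 [ 0.5174 -0.2707  0.3242] ((519.297119140625, -273.7961730957031), (11.514861106872559, 57.336631774902344), 88.81456756591797)
stand [405.68898368 241.85264177] 3033 ((519.6886596679688, -282.39715576171875), (69.94683074951172, 70.8086166381836), 32.28233337402344)
```

View pics/w2.png

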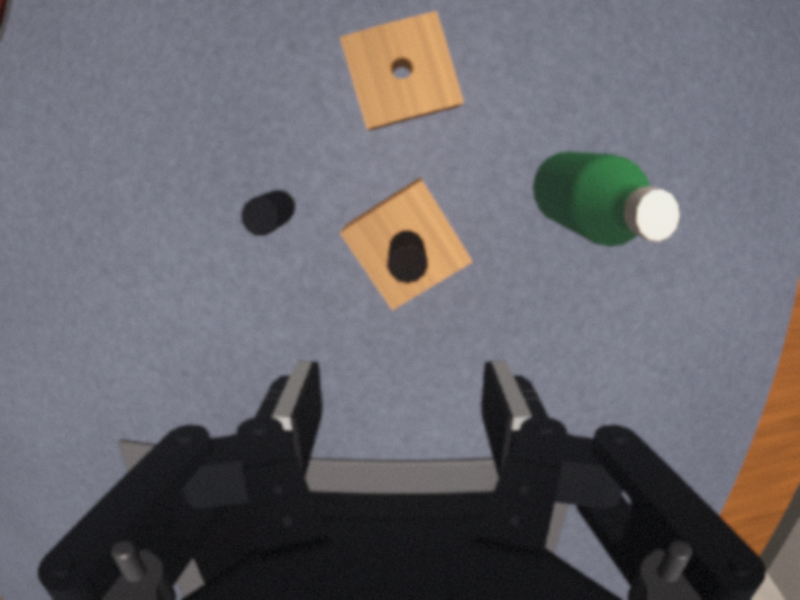

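View pics/s2.png

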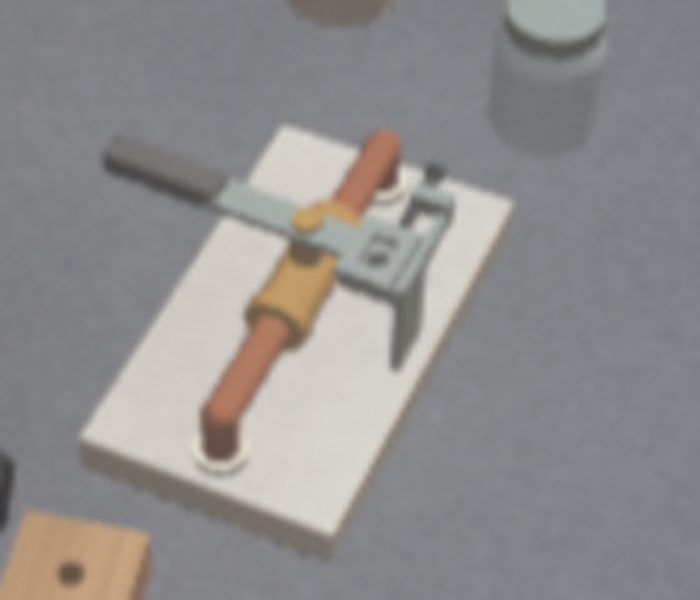

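The wrist view shows the pin knob at (407,257) between the pads, with the stand square around it. The scene crop shows the lever shut, with the slot over the ear hole. I'll fix the pin's position from the knob-top points.

Run:
```python
from h import *
f=np.load("w2.npz"); o=dict(tool_pos=f["pos"],tool_rot=f["rot"]); m=ctrl.camera_model("wrist"); im,d=f["im"],f["d"]
P=wxyz(m,o,d); z=P[...,2]; V=im.max(2)
k=(np.hypot(P[...,0]-.519,P[...,1]+.287)<.03)&(d>0)&(V<80)&(z>.045)&(z<.12)
q=P[k]; print(k.sum(), np.percentile(q[:,2],[1,50,90,97]))
zt=np.percentile(q[:,2],90); t=q[abs(q[:,2]-zt)<.005]
print(len(t),np.round(t.mean(0),4),cv2.minAreaRect(t[:,:2].astype(np.float32)*1000))
p=np.array([*(np.array(cv2.minEnclosingCircle(t[:,:2].astype(np.float32))[0])),0]); print(cv2.minEnclosingCircle(t[:,:2].astype(np.float32)))
rel([[.519,-.287,.15],[.519,-.287,.13]],[90,90])
```

```text
608 [0.04961664 0.08725626 0.08830933 0.08878383]
474 [ 0.5197 -0.2812  0.0874] ((519.9014282226562, -281.76824951171875), (23.765939712524414, 22.27066993713379), 89.7619857788086)
((0.5196587443351746, -0.2817123830318451), 0.012257017195224762)
yaw now 90.05 pos [ 0.5164 -0.2888  0.2966] t 12.15 F [ 0.82 -0.43 -0.22]
[0.003, 0.0044, 0.2443, -0.0002, 0.0, 0.0006]
[0.003, 0.0044, 0.2777, -0.0002, 0.0, 0.0006]
```

Emit:
{"method": "apply_moves", "body": {"rows": [0.01,0.005,0,0,0,0,0.01,0.005,0.08,0,0,0,0.01,0.005,0.16,0,0,0,0.01,0.005,0.21,0,0,0,0.01,0.005,0.21,0,0,0,0.01,0.005,0.21,0,0,0], "grip": 0.65}}

```text
t: 12.75
tool_pos: [0.5198, -0.2834, 0.1713]
tool_rot: [2.221, 2.222, 0.0]
contact_force: [0.3, -0.3, 0.1]
opening: 0.0556
grip_force: 0.0
```

Run:
```python
from h import *
rel([[.5197,-.283,.121]],[90])
```

```text
yaw now 90.02 pos [ 0.5198 -0.2834  0.1713] t 12.75 F [ 0.34 -0.29  0.1 ]
[0.0006, -0.0002, 0.0838, 0.0, 0.0, 0.0002]
```

Emit:
{"method": "apply_moves", "body": {"rows": [0,0,0.04,0,0,0,0,0,0.083,0,0,0,0,0,0.083,0,0,0,0,0,0.083,0,0,0]}}

```text
t: 13.15
tool_pos: [0.5206, -0.2845, 0.1234]
tool_rot: [2.22, 2.219, 0.001]
contact_force: [0.1, -0.4, 0.8]
opening: 0.0557
grip_force: 0.0
```

Emit:
{"method": "apply_moves", "body": {"rows": [0,0,0,0,0,0,0,0,0,0,0,0,0,0,0,0,0,0,0,0,0,0,0,0,0,0,0,0,0,0,0,0,0,0,0,0], "grip": 0.1, "grip_force": 60}}

```text
t: 13.75
tool_pos: [0.5207, -0.2848, 0.1235]
tool_rot: [2.22, 2.218, 0.001]
contact_force: [-1.4, 0.2, 6.5]
opening: 0.0247
grip_force: 58.6
```

Emit:
{"method": "apply_moves", "body": {"rows": [0,0,-0.03,0,0,0,0,0,-0.08,0,0,0,0,0,-0.15,0,0,0,0,0,-0.22,0,0,0,0,0,-0.22,0,0,0,0,0,-0.22,0,0,0]}}

```text
t: 14.35
tool_pos: [0.52, -0.2844, 0.2548]
tool_rot: [2.22, 2.218, 0.001]
contact_force: [-0.0, 0.4, -0.7]
opening: 0.0244
grip_force: 59.8
```

Run:
```python
from h import *
rel([[.584,.077,.255]],[90]); print(ctrl.get_obs()["opening"])
```

```text
yaw now 89.96 pos [ 0.52   -0.2844  0.2548] t 14.35 F [-0.02  0.38 -0.67]
[0.6023, 0.1063, -0.0012, 0.0018, 0.0013, -0.0004]
0.024439917545496587
```

Emit:
{"method": "apply_moves", "body": {"rows": [0.06,0.011,0,0,0,0,0.14,0.025,0,0,0,0,0.22,0.039,0,0,0,0,0.3,0.053,0,0,0,0,0.38,0.067,0,0,0,0,0.46,0.081,0,0,0,0,0.53,0.094,0,0,0,0,0.58,0.102,0,0,0,0,0.602,0.106,0,0,0,0,0.602,0.106,0,0,0,0,0.602,0.106,0,0,0,0,0.602,0.106,0,0,0,0]}}

```text
t: 15.55
tool_pos: [0.5831, 0.0758, 0.2524]
tool_rot: [-2.224, -2.219, 0.002]
contact_force: [0.9, -1.1, -0.7]
opening: 0.0247
grip_force: 59.8
```

Run:
```python
from h import *
o,im,d,m=wrist("w3"); print(np.round(o["tool_pos"],4),o["t"],o["opening"])
a=cv2.resize(im[80:300,120:392],(540,436),interpolation=cv2.INTER_CUBIC)
im2,d2,ms=cloud("scene"); np.savez("scene3",im=im2,d=d2)
im3,d3,ms3=cloud("side"); np.savez("side3",im=im3,d=d3)
b=cv2.resize(im2[140:230,240:330],(400,400),interpolation=cv2.INTER_CUBIC); c=cv2.resize(im3[110:210,220:320],(400,400),interpolation=cv2.INTER_CUBIC)
cv2.imwrite("pics/c3.png",np.hstack([b,c])); cv2.imwrite("pics/w3.png",a)
```

```text
[0.5831 0.0758 0.2524] 15.55 0.024714186976999397
```

View pics/w3.png

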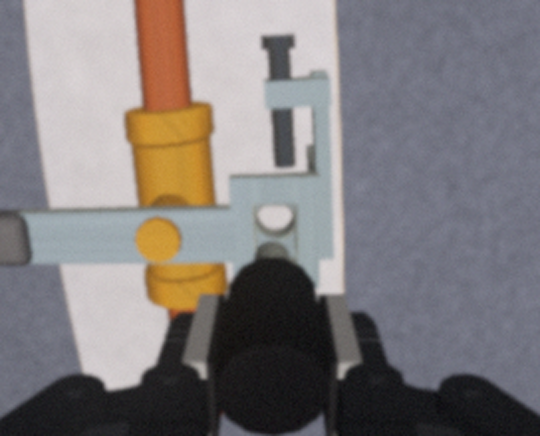

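View pics/c3.png

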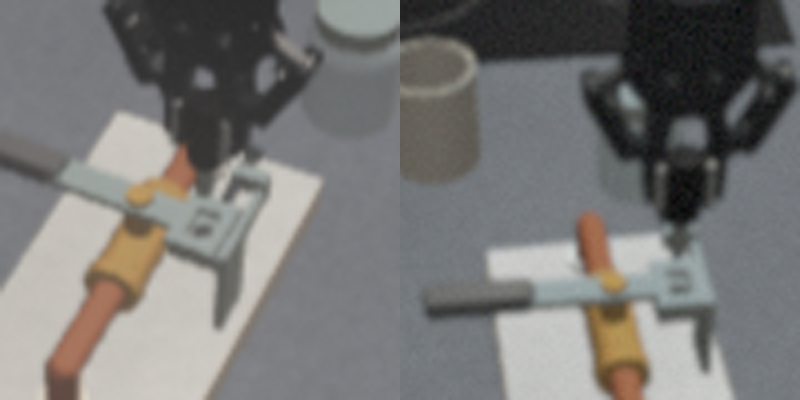

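The wrist crop shows the shank tip at about (272,245) and the ear hole, seen through the slot, at (275,219). I'll measure the pin's axis and the hole from the same image.

Run:
```python
from h import *
f=np.load("w3.npz"); o=dict(tool_pos=f["pos"],tool_rot=f["rot"]); m=ctrl.camera_model("wrist"); im,d=f["im"],f["d"]
P=wxyz(m,o,d); z=P[...,2]; V=im.max(2)
near=(np.hypot(P[...,0]-.583,P[...,1]-.077)<.03)&(d>0)
k=near&(V<70)&(z>.19)&(z<.24); q=P[k]; 
print("z hist",np.histogram(q[:,2],bins=np.arange(.19,.242,.004)))
zt=.2175
for tol in(.004,):
    t=q[abs(q[:,2]-np.percentile(q[:,2],80))<tol]; c,r=cv2.minEnclosingCircle(t[:,:2].astype(np.float32)); print("top",len(t),np.round(t.mean(0),4),c,r,cv2.minAreaRect(t[:,:2].astype(np.float32)*1000))
s=270*2/272.; C=lambda u,v:(u/s+120,v/(436/220)+80)
print("tip",wplane(m,o,[C(272,243),C(272,249)],.133)); print("hole",wplane(m,o,[C(275,219)],.098)); print("nut",wplane(m,o,[C(157,240)],.115))
# shank grey pixels depth
g=near&(z>.125)&(z<.165); q=P[g]; print("shank",g.sum(),np.round(q.min(0),4),np.round(q.max(0),4),np.round(np.median(q,0),4))
v0,v1=177,222
big=cv2.resize(im[v0:v1,235:285],None,fx=12,fy=12,interpolation=cv2.INTER_CUBIC); big=cv2.convertScaleAbs(big,alpha=1.3); cv2.imwrite("pics/w3b.png",big)
```

```text
z hist (array([ 288,  283,  333,  373,  398,  340, 2557,  217,  478,  509,  566,
        483]), array([0.19 , 0.194, 0.198, 0.202, 0.206, 0.21 , 0.214, 0.218, 0.222,
       0.226, 0.23 , 0.234, 0.238]))
top 1025 [0.5831 0.0855 0.2274] (0.5830540060997009, 0.08237453550100327) 0.02956416830420494 ((583.0535888671875, 78.37809753417969), (58.941104888916016, 22.400489807128906), 0.16007298231124878)
tip [[0.58332557 0.08112428 0.133     ]
 [0.58332298 0.07891216 0.133     ]]
hole [[0.58455504 0.07808132 0.098     ]]
nut [[0.53973219 0.07538747 0.115     ]]
shank 119 [0.5774 0.0784 0.137 ] [0.5887 0.0841 0.1508] [0.5827 0.0831 0.1437]
```

View pics/w3b.png

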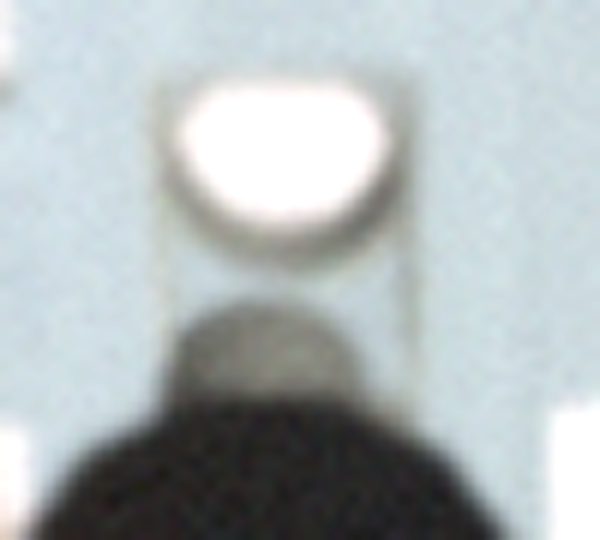

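Run:
```python
from h import *
f=np.load("w3.npz"); o=dict(tool_pos=f["pos"],tool_rot=f["rot"]); m=ctrl.camera_model("wrist"); im,d=f["im"],f["d"]
P=wxyz(m,o,d); z=P[...,2]; V=im.max(2)
k=(np.hypot(P[...,0]-.583,P[...,1]-.077)<.017)&(abs(z-.2155)<.003)&(d>0)
n,l,s,c=cv2.connectedComponentsWithStats(k.astype(np.uint8)); i=1+np.argmax(s[1:,4]); q=P[l==i]
print(s[i],np.round(q.mean(0),4),np.round(np.percentile(q,[1,99],axis=0),4),cv2.minEnclosingCircle(q[:,:2].astype(np.float32)))
C=lambda x,y:(x/12+235-.46,y/12+177-.46)
print("rim low",wplane(m,o,[C(286,268),C(168,140),C(405,140)],.098))
print("slot top edge",wplane(m,o,[C(160,70),C(415,70)],.110))
print("shank edges at knob underside ~.165",wplane(m,o,[C(172,380),C(365,380)],.155),"tip far edge",wplane(m,o,[C(268,300)],.133))
print(Ro.from_rotvec(o["tool_rot"]).apply([0,0,1]), o["tool_pos"])
```

```text
[ 220  249   74   52 2786] [0.5831 0.0795 0.2162] [[0.569  0.0667 0.2128]
 [0.5972 0.0904 0.2179]] ((0.583015501499176, 0.07703438401222229), 0.017038512974977493)
rim low [[0.5844417  0.0710012  0.098     ]
 [0.57664568 0.08001328 0.098     ]
 [0.5923019  0.0799891  0.098     ]]
slot top edge [[0.5765464  0.08850504 0.11      ]
 [0.59239133 0.08848184 0.11      ]]
shank edges at knob underside ~.165 [[0.57838986 0.08588696 0.155     ]
 [0.58812016 0.08587188 0.155     ]] tip far edge [[0.58323547 0.08190552 0.133     ]]
[-9.75884341e-04 -4.67406787e-04 -9.99999415e-01] [0.58308059 0.07576275 0.2523538 ]
```

Emit:
{"method": "apply_moves", "body": {"rows": [0.001,0.002,0,0,0,0,0.001,0.002,0.015,0,0,0,0.001,0.002,0.025,0,0,0,0.001,0.002,0.025,0,0,0,0.001,0.002,0.025,0,0,0,0.001,0.002,0.025,0,0,0]}}

```text
t: 16.3
tool_pos: [0.5846, 0.0778, 0.238]
tool_rot: [2.222, 2.221, 0.0]
contact_force: [0.5, 0.1, -0.1]
opening: 0.0246
grip_force: 59.8
```

Run:
```python
from h import *
rel([[.5844,.0766,.2374]],[90])
o,im,d,m=wrist("w4"); P=wxyz(m,o,d); z=P[...,2]
zt=o["tool_pos"][2]-.0362
k=(np.hypot(P[...,0]-.584,P[...,1]-.079)<.02)&(abs(z-zt)<.002)&(d>0)&(im.max(2)<70)
n,l,s,c=cv2.connectedComponentsWithStats(k.astype(np.uint8)); i=1+np.argmax(s[1:,4]); q=P[l==i]; print(s[i,4],np.round(np.percentile(q,[1,50,99],axis=0),4))
cv2.imwrite("pics/w4.png",cv2.resize(im[150:240,210:310],None,fx=6,fy=6,interpolation=cv2.INTER_CUBIC))
```

```text
yaw now 89.97 pos [0.5846 0.0778 0.238 ] t 16.3 F [ 0.5   0.06 -0.11]
[-0.0021, -0.0003, 0.001, 0.0001, 0.0, -0.0003]
2547 [[0.5709 0.0685 0.2   ]
 [0.5848 0.0815 0.202 ]
 [0.5984 0.0924 0.2034]]
```

View pics/w4.png

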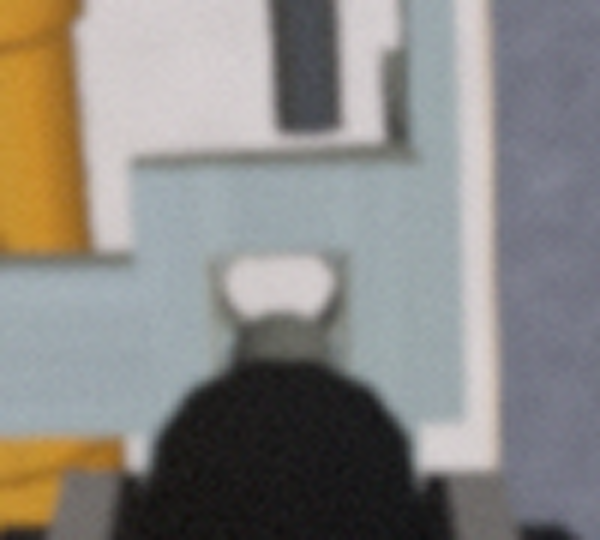

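The crop shows the shank centred in x with the slot (281 against 281). The pin sits about 1.3 mm too far in +y, so I'll correct that and descend.

Emit:
{"method": "apply_moves", "body": {"rows": [-0.002,0,0.005,0,0,0,-0.002,0,0.012,0,0,0,-0.002,0,0.02,0,0,0,-0.002,0,0.028,0,0,0,-0.002,0,0.033,0,0,0,-0.002,0,0.036,0,0,0,-0.002,0,0.039,0,0,0,-0.002,0,0.039,0,0,0]}}

```text
t: 17.15
tool_pos: [0.5844, 0.0766, 0.2142]
tool_rot: [-2.222, -2.221, 0.0]
contact_force: [0.3, -0.1, -0.5]
opening: 0.0245
grip_force: 59.8
```

Emit:
{"method": "apply_moves", "body": {"rows": [0,0,0.003,0,0,0,0,0,0.006,0,0,0,0,0,0.009,0,0,0,0,0,0.012,0,0,0,0,0,0.012,0,0,0]}}

```text
t: 17.65
tool_pos: [0.5843, 0.0766, 0.2069]
tool_rot: [-2.222, -2.22, 0.001]
contact_force: [0.1, -0.2, -1.2]
opening: 0.025
grip_force: 59.8
```

Emit:
{"method": "apply_moves", "body": {"rows": [0,0,0.003,0,0,0,0,0,0.006,0,0,0,0,0,0.009,0,0,0,0,0,0.012,0,0,0,0,0,0.014,0,0,0,0,0,0.016,0,0,0,0,0,0.016,0,0,0]}}

```text
t: 18.35
tool_pos: [0.5844, 0.0766, 0.1975]
tool_rot: [-2.222, -2.221, 0.0]
contact_force: [-0.4, -0.2, -1.9]
opening: 0.0246
grip_force: 59.8
```

Emit:
{"method": "apply_moves", "body": {"rows": [0,0,0.0015,0,0,0,0,0,0.003,0,0,0,0,0,0.004,0,0,0,0,0,0.004,0,0,0]}}

```text
t: 18.75
tool_pos: [0.5846, 0.0765, 0.1955]
tool_rot: [2.222, 2.221, 0.0]
contact_force: [-1.6, 0.4, 1.0]
opening: 0.0247
grip_force: 59.9
```

Emit:
{"method": "apply_moves", "body": {"rows": [0,0,0.001,0,0,0,0,0,0.001,0,0,0]}}

```text
t: 18.95
tool_pos: [0.5846, 0.0766, 0.1954]
tool_rot: [2.222, 2.221, 0.0]
contact_force: [-2.8, -0.5, 4.2]
opening: 0.0248
grip_force: 60.3
```

Emit:
{"method": "apply_moves", "body": {"rows": [0,0,0,0,0,0,0,0,0,0,0,0,0,0,0,0,0,0,0,0,0,0,0,0,0,0,0,0,0,0,0,0,-0.03,0,0,0,0,0,-0.08,0,0,0,0,0,-0.16,0,0,0,0,0,-0.2,0,0,0,0,0,-0.2,0,0,0,0,0,-0.2,0,0,0], "grip": 0.7}}

```text
t: 20.05
tool_pos: [0.5846, 0.0766, 0.3151]
tool_rot: [2.222, 2.22, 0.001]
contact_force: [-0.3, -0.3, -0.9]
opening: 0.0599
grip_force: 0.0
```

Run:
```python
from h import *
o,im,d,m=wrist("w5"); P=wxyz(m,o,d); z=P[...,2]
k=(np.hypot(P[...,0]-.584,P[...,1]-.079)<.025)&(z>.115)&(z<.2)&(d>0)&(im.max(2)<80)
n,l,s,c=cv2.connectedComponentsWithStats(k.astype(np.uint8)); i=1+np.argmax(s[1:,4]); q=P[l==i]; t=q[q[:,2]>np.percentile(q[:,2],50)-.003]
print(np.round(o["tool_pos"],4),o["t"],o["opening"],s[i,4],"top z",np.round(np.percentile(q[:,2],[5,50,90,99]),4),"top circle",cv2.minEnclosingCircle(t[:,:2].astype(np.float32)))
cv2.imwrite("pics/w5.png",cv2.resize(im[80:300,120:392],(540,436)))
```

```text
[0.5846 0.0766 0.3151] 20.05 0.05989328106662314 984 top z [0.1244 0.1592 0.1603 0.1611] top circle ((0.5845358371734619, 0.07983249425888062), 0.012255952693521976)
```

View pics/w5.png

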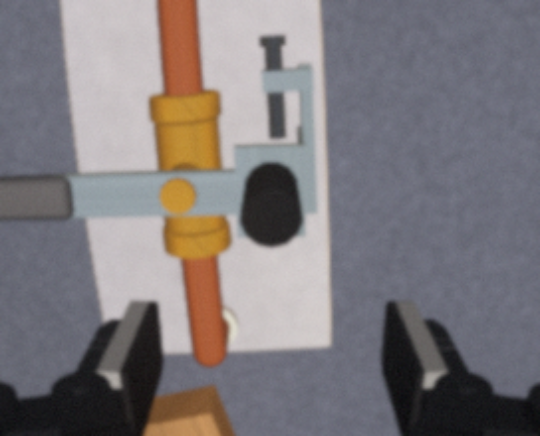

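The picture shows the pin upright at (272,205) through the tail, with its knob top at z = 0.160 m, exactly the fully-in height. The lever is shut and the gripper is clear, so I'm handing in.

```bash
python3 -c "
from station import ctrl
print(ctrl.finish_job())"
```

```text
the job is handed in; nothing more can be done
None
```

The valve is shut and was seated at about 15 N, the lock pin is fully in through tail and bracket, the bystanders were not touched, and the job is handed in at about 20 s (the hand-in returned no verdict).

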